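Stand the leaning measuring cylinder back up and flip the sample box shut

ROBOT

A 7-joint arm with a two-finger parallel gripper is mounted at the origin on the work surface. World frame = base frame: x ahead of the robot, y to its left, z up, the work surface at z = 0. Lengths are in m, angles in rad, forces in N, time in s.
With the tool pointing down it reaches from about 0.35 to 0.9 m from the base axis. Payload 19.9 kg.
Tool frame: the origin (TCP) lies on the centre line of the jaws, within the pads' length; the fingertips stand 8 mm ahead of it and the grasp point (between the pads) lies 11 mm behind it (tip_extent is the z of the fingertips in the tool frame, in m); z points along the fingers, y is the line along which they close (so a half turn about z gives the same grasp; the last joint's range is limited). The gripper opens to 85 mm and grips with 20 to 120 N. Pads are 22 mm wide; open, the fingers measure 114 mm over their backs; the gripper's body (76 mm by 85 mm) begins 54 mm behind the grasp point. The pads swing forward as they close: fully open they stand 13 mm farther back than shut.
Start: joints at [1.077, 0.417, -0.01, 1.614, 0.005, 1.111, -0.053], TCP at [0.273, -0.562, 0.219] pointing down, gripper open.
Joint ranges: [-2.81, 2.81], [-0.39, 2.02], [-1.27, 1.25], [0.06, 2.57], [-1.19, 4.33], [0.19, 2], [-2.82, 2.82]. Speed limits (rad/s): [1.89, 1.89, 2.39, 2.39, 3.01, 3.01, 3.01].

INTERFACE

Orientations are given as a unit quaternion [x, y, z, w].
In Python, from station import * gives the robot as it stands.
- The arm moves only by the tool drive_tool, never from a script. Its argument "series" is a list of rows, each a list of 6 numbers: the shift along the tool's x, y, z in m, then the turn, a rotation vector about the tool's x, y, z in rad. A call has 1 to 8 rows; each row is the pose to reach, as a shift and turn from the pose commanded when the call began, along the tool's axes at that moment; what a row does not reach only later rows make up. A row lasts 1/12 s, in which the tool goes at most 41.7 mm and 7.16 degrees, less where a joint would pass 70% of its speed; a pose out of reach is approached as far as the arm can. A call with a gripper value outside its range is refused whole. "gripper" is the opening, from 0 (shut) to 1 (fully open), set as the call begins (left out, the last holds). The fingers move at their own pace and stop on an object; "grip_force" is the grip in N (left out, the last holds). Time passes only in rows, so rows that repeat a pose let the fingers close. It gives the time, the measured TCP pose, the force, the opening and the grip force at its end, in the units of the state.
- observe(): the state, without advancing time (a new reading comes with each control period).
- snapshot(name): name is "side" or "top"; returns (picture, depth): 420x560x3 uint8, blue, green, red; 420x560 float32, m along the optical axis (not along the pixel's ray), 0 where there is no reading.
- get_calibration(name): a dict with "intrinsics" (3x3 intrinsics, pixels), "k1" (the pictures are not rectified: a ray, as slopes to the right and down, at radius r is drawn at 1 + k1 r^2 times it, then the intrinsics apply), "rvec" (rotation vector, rad) and "tvec" (3), from world to camera coordinates, as OpenCV has them. Camera axes: x right, y down, z forward; pixel columns grow to the right and rows downward; lengths in m; the calibration is good to about 2 mm. A picture is of the moment at which its call begins. get_calibration takes no time and is no camera call.
- finish_job(): hands the job in; it is judged then, once.
The state is a dict: "time_s": time; "qpos": joint angles; "dq": joint speeds; "joint_efforts": joint torques, N m; "position": TCP position; "orientation": TCP orientation; "ft_force": force on the tool from outside, world axes, zero at the start; "wrist_torque": the same for the moment, N m; "gripper_width": finger opening in m; "grasp_force": force on a finger pad.
Only numpy, scipy, OpenCV 4.12 (cv2) and the standard library are available. Lean on these libraries where they do the work, as an engineer would, in place of code of your own. Each camera call takes 0.05 s, during which the arm holds its last target. There are 200 camera calls.

TASK

The tall measuring cylinder has been knocked against the open sample box and leans over its rim, in the way of the lid. Gently push it back upright so that it stands flat on its own foot where it is beside the box, then push the raised lid over and down until it is fully shut. Only push with the fingers: do not lift or carry anything, do not knock the cylinder over, and leave the other glassware where it is.

Things in the scene. Friction and masses are not known exactly. Their poses are not given: they have to be found in the camera images.
- cylinder: Tall measuring cylinder, loose, about 0.18 kg: clear tube 32 mm in diameter on a red hexagonal foot (70 mm across flats, 18 mm thick). Origin: centre of the foot's underside; z runs up the tube. It starts leaning 32 degrees over the box, towards its own -y (= the box's -y), on the foot's -y edge and the box rim. Within 22 degrees of upright it drops back onto its foot by itself and rocks about 1 s
- cylinder_top (a point): Centre of the top face of the tall cylinder's tube, 260 mm from the foot's underside along the tube. A push of under 1 N here towards the cylinder's +y (away from the box) tips it up about the foot's edge
- box: White sample box, fixed to the bench, 160 mm along its x, 180 mm along its y, 100 mm high, walls 8 mm, slides standing low inside. Origin: centre of its underside. The lid is hinged along the top of its +x wall (roughly the robot's left side); the tall cylinder leans over the middle third of its +y wall (the wall nearest the robot)
- lid_hinge (a point): Middle of the lid's hinge line, at the top of the box's +x wall: 80 mm along the box's x and 100 mm up from the box's origin; it turns with the lid
- lid_edge (a point): Middle of the lid's free edge on its outer face, 160 mm from the hinge line. The lid is a flat white plate 8 mm thick (outer face 8 mm outside the hinge line), 164 mm by 186 mm. Shut, the outer face is on top, 108 mm above the bench
- lid (a joint): Lid angle in rad: 0 fully shut, 1.57 standing upright, more leaning back outwards; starts at 1.65 to 1.95, stops at 2.0. The hinge is stiff: the lid stays where it is left and takes about 1 to 3 N near its free edge to move
- small_cylinder: Bystander: small measuring cylinder, upright, 150 mm tall, tube 22 mm in diameter, red hexagonal foot 52 mm across flats; origin under the centre of its foot
- beaker: Bystander: open glass beaker, 72 mm in diameter, 95 mm tall; origin under its centre
- bottle: Bystander: amber glass bottle, 54 mm in diameter, 110 mm tall; origin under its centre
There are look-alikes about, which are no part of the job. Of the things shaped like the box, the white one is meant.

How it is judged:
On the way, in this order (a step that is already met when the one before it is completed fails the run):
1. the tall cylinder stands upright on its foot while the lid is still open (angle between cylinder's own z axis and vertical below 0.05 rad and height (world z) of cylinder below 0.004 m and value of joint lid above 0.8 rad), for 0.2 s.
2. the lid is fully shut (value of joint lid below 0.05 rad), for 0.2 s.
At the end, for the whole second after the job is handed in: The tall cylinder stands at rest, upright within 0.05 rad (3 degrees) with its foot flat on the bench, its foot within 80 mm of where it was at the start; the lid is shut to within 0.05 rad; each bystander is upright and within 30 mm of its place (angle between cylinder's own z axis and vertical below 0.05 rad and height (world z) of cylinder below 0.004 m and distance of cylinder from where it was at the start of the episode below 0.08 m and linear speed of cylinder below 0.02 m/s and angular speed of cylinder below 0.1 rad/s and value of joint lid below 0.05 rad and distance of each of small_cylinder, beaker, bottle from where it was at the start of the episode below 0.03 m and angle between each of small_cylinder, beaker, bottle's own z axis and vertical below 0.1 rad); the robot touches nothing.
It fails at once if the tall cylinder is lifted (centre of the foot's underside above 33 mm) or carried off (more than 100 mm) (height (world z) of cylinder above 0.033 m or distance of cylinder from where it was at the start of the episode above 0.1 m).
It fails at once if the tall cylinder is knocked over (more than 0.9 rad from upright) (angle between cylinder's own z axis and vertical above 0.9 rad).
It fails at once if the fingers push or squeeze the tall cylinder with more than 15 N (contact force between the fingers and cylinder above 15 N).
It fails at once if the small cylinder, beaker or bottle is moved more than 30 mm, lifted or knocked over (distance of any of small_cylinder, beaker, bottle from where it was at the start of the episode above 0.03 m or angle between any of small_cylinder, beaker, bottle's own z axis and vertical above 0.5 rad).
It also fails if it takes over 48 s, if anything falls off the work surface, if the arm or the gripper's body presses on something with over 40 N, if the wrist force passes 120 N, or if a joint passes its speed limit or range.

## Working session

There is one attempt and no reset: what is moved stays moved. The work goes in short steps, Python scripts to look and compute and a tool call to move; the robot and the scene stay as the last step left them, time stands still between calls to the robot, and variables do not carry over. Pictures are saved under pics/ and viewed, at most 10 in all, crops included, and the job is handed in when it is done.

Besides the shell and the picture viewer there is one more tool, called by a JSON object that holds its "method" and its "body", one argument or row to a line. drive_tool: Moves the arm, as the interface text tells. Its arguments: {"type":"object","properties":{"series":{"type":"array","items":{"type":"array","items":{"type":"number"}}},"gripper":{"type":"number"},"grip_force":{"type":"number"}},"required":["series"]}

```bash
ls; mkdir -p pics
python3 - <<'E'
from station import *
import cv2,numpy as np
s=observe();print({k:np.round(v,3).tolist() for k,v in s.items()})
for n in("side","top"):
    p,d=snapshot(n);cv2.imwrite(f"pics/{n}0.png",p);np.save(f"pics/{n}0.npy",d);c=get_calibration(n)
    print(n,{k:np.round(v,4).tolist() for k,v in c.items()})
E
```

```text
pics
{'time_s': 0.0, 'qpos': [1.077, 0.418, -0.01, 1.614, 0.005, 1.111, -0.053], 'dq': [-0.001, -0.0, -0.0, -0.001, -0.001, -0.0, -0.001], 'joint_efforts': [0.0, -86.443, 0.68, -43.49, 0.019, 0.007, -0.0], 'position': [0.273, -0.562, 0.219], 'orientation': [0.975, 0.224, -0.0, -0.001], 'ft_force': [0.217, 0.462, -0.13], 'wrist_torque': [-0.012, 0.053, 0.026], 'grasp_force': 0.0, 'gripper_width': 0.085}
side {'intrinsics': [[397.3552, 0.0, 282.1466], [0.0, 397.3552, 211.3127], [0.0, 0.0, 1.0]], 'k1': 0.0319, 'rvec': [0.5836, 2.7214, -1.0751], 'tvec': [0.5466, -0.0351, 1.2795]}
top {'intrinsics': [[436.9992, 0.0, 287.231], [0.0, 436.9992, 211.5027], [0.0, 0.0, 1.0]], 'k1': -0.0083, 'rvec': [2.1337, -2.0723, 0.2237], 'tvec': [-0.0218, 0.6182, 1.1356]}
```

View pics/side0.png

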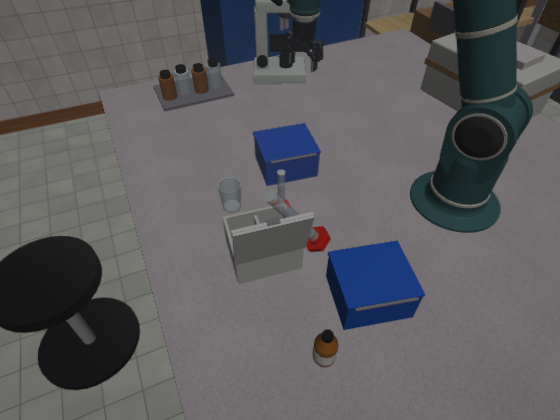

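View pics/top0.png

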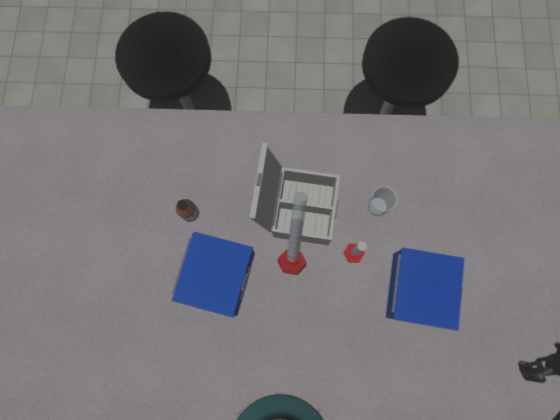

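The side view shows the white box at (268,248) with its lid raised towards the camera. The red foot is at (317,238) and the tube leans behind the lid. The small cylinder is at (281,190), the beaker at (230,195) and the bottle at (326,348).

In the top view the rim corners are near (282,170), (340,177), (331,242) and (273,236), and the lid is on the left at (265,190). The tall cylinder's foot is at (292,262) and its top at (300,198). The small cylinder is at (356,252), the beaker at (382,201), and the gripper at bottom right.

```bash
cat > h.py <<'E'
from station import *
import cv2,numpy as np
def cam(n):
    c=get_calibration(n);R=cv2.Rodrigues(np.array(c["rvec"],float))[0];t=np.array(c["tvec"],float).ravel()
    return np.array(c["intrinsics"]),c["k1"],R,t
def ray(n,uv):
    K,k1,R,t=cam(n);u=cv2.undistortPoints(np.array(uv,float).reshape(-1,1,2),K,np.array([k1,0,0,0.])).reshape(-1,2)
    return -R.T@t,np.c_[u,np.ones(len(u))]@R     # centre, world dirs (depth 1)
def plane(n,uv,z):
    o,d=ray(n,uv);return o+d*((z-o[2])/d[:,2])[:,None]
def cloud(n,d):
    h,w=d.shape;uv=np.stack(np.meshgrid(np.arange(w),np.arange(h)),-1).reshape(-1,2)
    o,r=ray(n,uv);return (o+r*d.reshape(-1,1)).reshape(h,w,3)
E
python3 - <<'E'
from h import *
np.set_printoptions(precision=3,suppress=True)
p=cv2.imread("pics/top0.png");d=np.load("pics/top0.npy");C=cloud("top",d)
print("rim",plane("top",[(282,170),(340,177),(331,242),(273,236)],.1))
hsv=cv2.cvtColor(p,cv2.COLOR_BGR2HSV)
m=((hsv[...,0]<8)|(hsv[...,0]>172))&(hsv[...,1]>150)&(hsv[...,2]>60)
n,l,st,ce=cv2.connectedComponentsWithStats(m.astype(np.uint8))
for i in range(1,n):
    if st[i,4]>30: print("red",st[i],ce[i],plane("top",[ce[i]],.018),np.median(C[l==i],0))
# tube samples from cloud
for v in range(190,262,8):
    for u in (294,297,300): print(u,v,C[v,u],end=' ')
    print()
b=(C[...,2]>.095)&(C[...,2]<.106)&(C[...,0]>.35)&(C[...,0]<.8)&(abs(C[...,1])<.12)&(hsv[...,1]<60)
print("rimcloud",b.sum(), cv2.minAreaRect(C[b][:,:2].astype(np.float32)))
L=(C[...,2]>.13)&(hsv[...,1]<60);ys,xs=np.nonzero(L[130:250,235:285]);Q=C[130:250,235:285][L[130:250,235:285]]
print("lid",len(Q),Q.min(0),Q.max(0)); 
for v in (150,165,180,195,210): print([C[v,u].round(3).tolist() for u in (255,260,265,270,275)])
for n_,uv in(("beaker",(382,206)),("bottle",(184,208)),("sc",(362,246))): print(n_,C[uv[1],uv[0]])
big=cv2.resize(p[130:290,160:400],None,fx=3.3,fy=3.3,interpolation=cv2.INTER_CUBIC);cv2.imwrite("pics/topc.png",big)
E
```

```text
rim [[ 0.727  0.014  0.1  ]
 [ 0.712 -0.145  0.1  ]
 [ 0.532 -0.122  0.1  ]
 [ 0.544  0.032  0.1  ]]
red [344 244  20  18 162] [352.136 254.068] [[ 0.512 -0.189  0.018]] [ 0.509 -0.186  0.015]
red [279 251  26  23 313] [290.754 263.939] [[ 0.48  -0.018  0.018]] [ 0.477 -0.016  0.045]
294 190 [ 0.695 -0.021  0.013] 297 190 [ 0.697 -0.03   0.01 ] 300 190 [ 0.697 -0.039  0.01 ] 
294 198 [ 0.614 -0.02   0.24 ] 297 198 [ 0.613 -0.027  0.244] 300 198 [ 0.614 -0.035  0.241] 
294 206 [ 0.598 -0.021  0.223] 297 206 [ 0.596 -0.028  0.232] 300 206 [ 0.596 -0.035  0.234] 
294 214 [ 0.583 -0.022  0.202] 297 214 [ 0.582 -0.029  0.21 ] 300 214 [ 0.582 -0.036  0.209] 
294 222 [ 0.567 -0.022  0.181] 297 222 [ 0.566 -0.03   0.187] 300 222 [ 0.567 -0.037  0.183] 
294 230 [ 0.551 -0.023  0.161] 297 230 [ 0.552 -0.031  0.158] 300 230 [ 0.553 -0.038  0.153] 
294 238 [ 0.535 -0.024  0.132] 297 238 [ 0.535 -0.031  0.133] 300 238 [ 0.536 -0.039  0.128] 
294 246 [ 0.518 -0.025  0.107] 297 246 [ 0.519 -0.032  0.104] 300 246 [ 0.533 -0.043  0.003] 
294 254 [ 0.5   -0.025  0.08 ] 297 254 [ 0.502 -0.033  0.072] 3
[... 154 characters left out ...]
1543 [ 0.358 -0.015  0.13 ] [0.744 0.08  1.243]
[[0.82, 0.099, 0.002], [0.822, 0.085, -0.003], [0.724, 0.052, 0.259], [0.821, 0.054, 0.0], [0.824, 0.04, -0.005]]
[[0.772, 0.097, 0.001], [0.688, 0.062, 0.255], [0.697, 0.052, 0.23], [0.71, 0.042, 0.193], [0.723, 0.031, 0.155]]
[[0.725, 0.095, 0.006], [0.65, 0.06, 0.259], [0.664, 0.052, 0.213], [0.675, 0.041, 0.176], [0.686, 0.03, 0.141]]
[[0.614, 0.071, 0.258], [0.622, 0.061, 0.229], [0.631, 0.051, 0.194], [0.641, 0.041, 0.156], [0.651, 0.03, 0.119]]
[[0.577, 0.069, 0.26], [0.588, 0.061, 0.212], [0.597, 0.051, 0.175], [0.605, 0.04, 0.141], [0.614, 0.029, 0.102]]
beaker [ 0.657 -0.278  0.005]
bottle [0.612 0.272 0.106]
sc [ 0.517 -0.195  0.149]
```

View pics/topc.png

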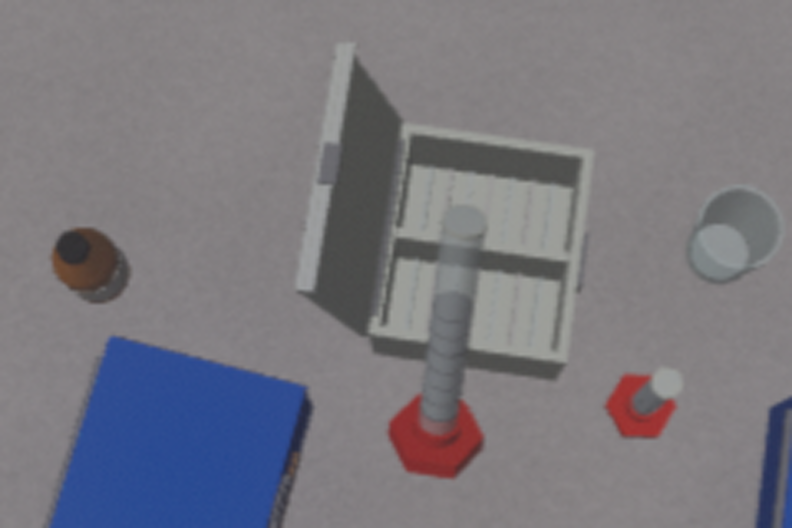

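The box yaw is about 5°, the cylinder top is near (0.615, -0.035, 0.24), and the lid is at about 1.82 rad. I'll raise the tool, align it to the box with the fingers shut, and head over.

{"method": "drive_tool", "body": {
  "series": [
    [0,0,-0.04,0,0,0.11],
    [0.01,-0.005,-0.075,0,0,0.22],
    [0.04,-0.02,-0.1,0,0,0.33],
    [0.075,-0.038,-0.115,0,0,0.44],
    [0.11,-0.056,-0.12,0,0,0.542],
    [0.145,-0.074,-0.125,0,0,0.542],
    [0.18,-0.092,-0.13,0,0,0.542],
    [0.215,-0.11,-0.13,0,0,0.542]
  ],
  "gripper": 0
}}

```text
time_s: 0.77
position: [0.4192, -0.3678, 0.3501]
orientation: [0.999, -0.045, 0.0, 0.0]
ft_force: [-0.3, -1.0, 0.4]
gripper_width: 0.0001
grasp_force: 0.0
```

```bash
cat > to.py <<'E'
from h import *
import sys,station
from scipy.spatial.transform import Rotation as Ro
s=observe();R=Ro.from_quat(s["orientation"]);t=np.array([float(a) for a in sys.argv[1:4]])
print("t",round(s["time_s"],2),"pos",np.round(s["position"],4),"force",np.round(s["ft_force"],2),"xax",np.round(R.as_matrix()[:,0],3),"tool delta",np.round(R.inv().apply(t-s["position"]),4),"w",s["gripper_width"],"tip",getattr(station,"tip_extent",None),s.get("tip_extent"))
E
python3 to.py .67 -.04 .345
```

```text
t 0.77 pos [ 0.4192 -0.3678  0.3501] force [-0.25 -1.03  0.4 ] xax [ 0.996 -0.09   0.001] tool delta [ 0.2202 -0.3491  0.005 ] w 0.00013697475352766268 tip 0.008 None
```

{"method": "drive_tool", "body": {
  "series": [
    [0.02,-0.032,0,0,0,0],
    [0.042,-0.066,0,0,0,0],
    [0.064,-0.1,0,0,0,0],
    [0.086,-0.135,0,0,0,0],
    [0.108,-0.17,0,0,0,0],
    [0.13,-0.205,0,0,0,0],
    [0.152,-0.24,0,0,0,0],
    [0.174,-0.275,0,0,0,0]
  ]
}}

```text
time_s: 1.43
position: [0.6171, -0.1095, 0.349]
orientation: [0.999, -0.045, -0.0, -0.0]
ft_force: [0.3, -1.0, -0.2]
gripper_width: -0.0005
grasp_force: 0.0
```

{"method": "drive_tool", "body": {
  "series": [
    [0.018,-0.028,0,0,0,0],
    [0.032,-0.05,0,0,0,0],
    [0.042,-0.066,0.01,0,0,0],
    [0.046,-0.074,0.02,0,0,0],
    [0.046,-0.074,0.04,0,0,0]
  ]
}}

```text
time_s: 1.85
position: [0.6698, -0.0394, 0.3092]
orientation: [0.999, -0.044, 0.001, -0.0]
ft_force: [0.8, -0.1, -0.5]
gripper_width: -0.0004
grasp_force: 0.0
```

```bash
python3 to.py .67 -.04 .212
python3 - <<'E'
from h import *
a=[snapshot(n)[0] for n in("top","side")]
b=[cv2.resize(a[0][120:300,210:400],(570,540)),cv2.resize(a[1][130:300,200:300],(318,540))]
o=np.hstack(b);o=cv2.resize(o,(800,int(540*800/o.shape[1])));cv2.imwrite("pics/a1.png",o)
E
```

```text
t 1.85 pos [ 0.6698 -0.0394  0.3092] force [ 0.79 -0.15 -0.5 ] xax [ 0.996 -0.087  0.001] tool delta [0.0001 0.0007 0.0972] w -0.0003792355444907524 tip 0.008 None
```

View pics/a1.png

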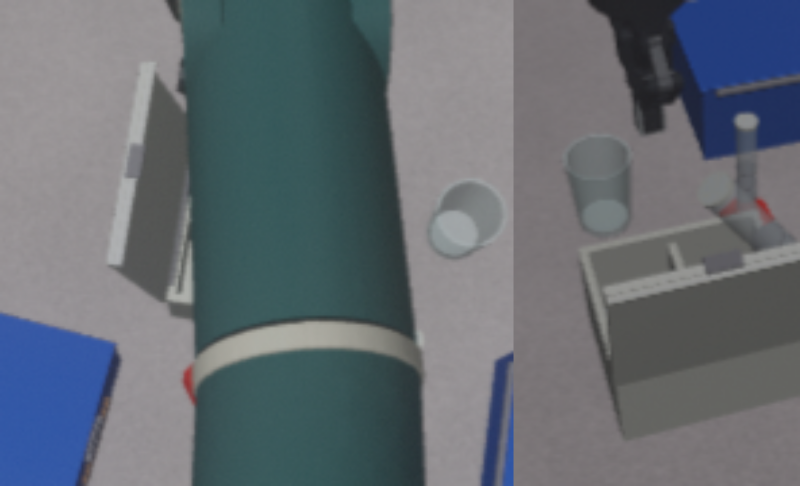

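The arm blocks the top view. In the side crop the shut fingers (650,120) hang beyond the leaning tube's top (717,190) and clear of it. I'll lower them now, then approach slowly.

{"method": "drive_tool", "body": {
  "series": [
    [0,0,0.025,0,0,0],
    [0,0,0.05,0,0,0],
    [0,0,0.075,0,0,0],
    [0,0,0.092,0,0,0],
    [0,0,0.095,0,0,0],
    [-0.004,0,0.095,0,0,0],
    [-0.008,0,0.095,0,0,0],
    [-0.012,0,0.095,0,0,0]
  ]
}}

```text
time_s: 2.62
position: [0.657, -0.0408, 0.216]
orientation: [0.999, -0.045, 0.001, 0.0]
ft_force: [0.5, 0.1, 0.0]
gripper_width: -0.0002
grasp_force: 0.0
```

{"method": "drive_tool", "body": {
  "series": [
    [-0.003,0,0,0,0,0],
    [-0.006,0,0,0,0,0],
    [-0.009,0,0,0,0,0],
    [-0.012,0,0,0,0,0],
    [-0.015,0,0,0,0,0],
    [-0.018,0,0,0,0,0],
    [-0.021,0,0,0,0,0],
    [-0.024,0,0,0,0,0]
  ]
}}

```text
time_s: 3.28
position: [0.6327, -0.0384, 0.2142]
orientation: [0.999, -0.045, -0.0, -0.0]
ft_force: [0.4, -0.3, 0.0]
gripper_width: -0.0
grasp_force: 0.1
```

```bash
cat > look.py <<'E'
from h import *
import sys
a=snapshot("side")[0];cv2.imwrite(f"pics/{sys.argv[1]}.png",cv2.resize(a[130:300,200:400],(700,595)))
E
python3 to.py .59 -.033 .212; python3 look.py b1
```

```text
t 3.28 pos [ 0.6327 -0.0384  0.2142] force [ 0.42 -0.25  0.04] xax [ 0.996 -0.09  -0.   ] tool delta [-0.043  -0.0015  0.0022] w -2.4793086214931165e-05 tip 0.008 None
```

View pics/b1.png

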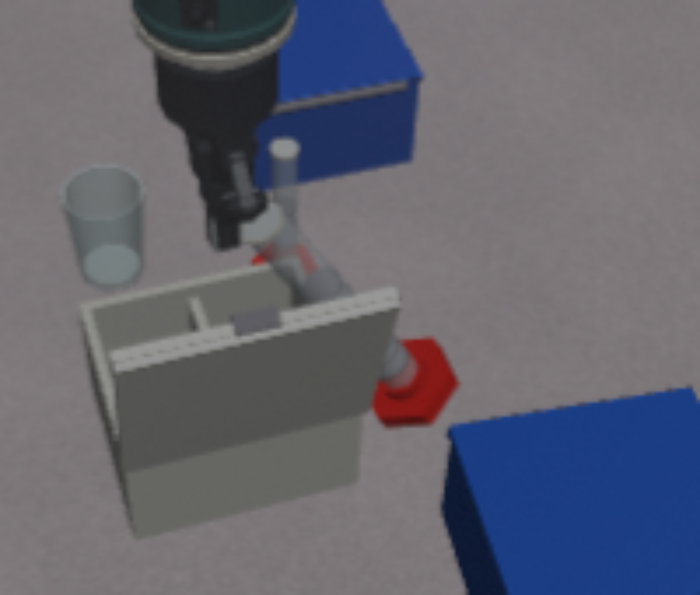

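The finger (225,225) is almost touching the tube top (262,220), and the cylinder hasn't moved. I'll push gently on.

{"method": "drive_tool", "body": {
  "series": [
    [-0.003,0,0,0,0,0],
    [-0.006,0,0,0,0,0],
    [-0.009,0,0,0,0,0],
    [-0.012,0,0,0,0,0],
    [-0.015,0,0,0,0,0],
    [-0.018,0,0,0,0,0],
    [-0.021,0,0,0,0,0],
    [-0.024,0,0,0,0,0]
  ]
}}

```text
time_s: 4.0
position: [0.6088, -0.0363, 0.2142]
orientation: [0.999, -0.045, -0.0, -0.0]
ft_force: [-0.1, -0.0, -0.7]
gripper_width: -0.0
grasp_force: 0.0
```

```bash
python3 to.py .59 -.033 .212; python3 look.py b2
```

```text
t 4.0 pos [ 0.6088 -0.0363  0.2142] force [-0.09 -0.03 -0.67] xax [ 0.996 -0.09  -0.   ] tool delta [-0.019  -0.0016  0.0022] w -4.3363241670821015e-05 tip 0.008 None
```

View pics/b2.png

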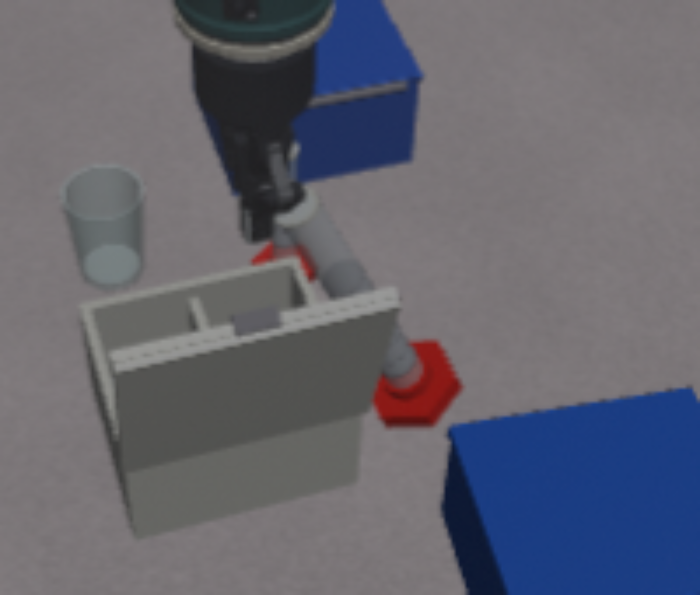

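The tube now stands clear of the rim, with its top at (297,208), and it is tipping up as intended. I'll keep going slowly past the balance point.

{"method": "drive_tool", "body": {
  "series": [
    [-0.002,0,0,0,0,0],
    [-0.004,0,0,0,0,0],
    [-0.006,0,0,0,0,0],
    [-0.008,0,0,0,0,0],
    [-0.01,0,0,0,0,0],
    [-0.012,0,0,0,0,0],
    [-0.014,0,0,0,0,0],
    [-0.016,0,0,0,0,0]
  ]
}}

```text
time_s: 4.72
position: [0.5929, -0.0348, 0.2141]
orientation: [0.999, -0.045, -0.0, -0.0]
ft_force: [0.7, 0.1, 0.0]
gripper_width: -0.0001
grasp_force: 0.0
```

```bash
python3 to.py .59 -.033 .212; python3 look.py b3
```

```text
t 4.72 pos [ 0.5929 -0.0348  0.2141] force [0.72 0.09 0.05] xax [ 0.996 -0.09  -0.   ] tool delta [-0.0031 -0.0016  0.0021] w -9.218403135848639e-05 tip 0.008 None
```

View pics/b3.png

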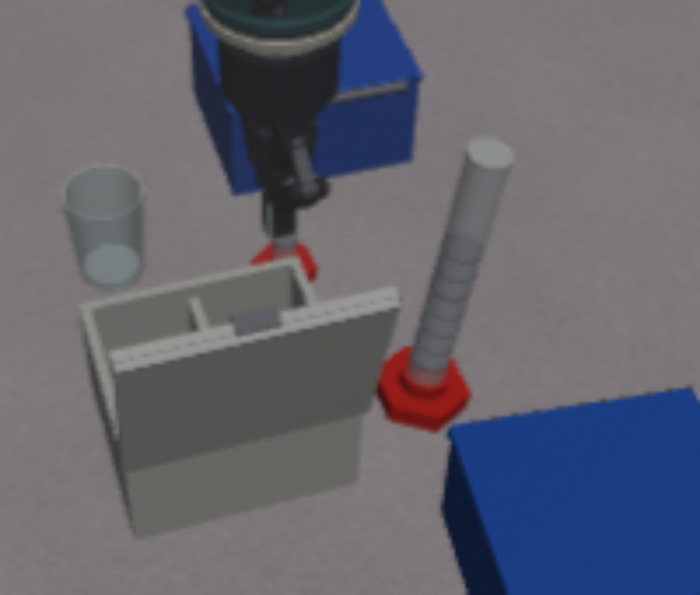

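The cylinder has dropped back onto its foot (425,390), with its top at (490,155), and may still be rocking. I'll lift clear and swing over to the outside of the lid while it settles.

{"method": "drive_tool", "body": {
  "series": [
    [0,0,-0.035,0,0,0],
    [0,0,-0.075,0,0,0],
    [0,0,-0.11,0,0,0],
    [0.005,0,-0.14,0,0,0],
    [0.012,-0.02,-0.15,0,0,0],
    [0.02,-0.05,-0.15,0,0,0],
    [0.028,-0.085,-0.15,0,0,0],
    [0.034,-0.12,-0.15,0,0,0]
  ]
}}

```text
time_s: 5.43
position: [0.6383, 0.0825, 0.3644]
orientation: [0.999, -0.046, 0.0, 0.0]
ft_force: [0.7, 0.4, -0.8]
gripper_width: 0.0001
grasp_force: 0.0
```

{"method": "drive_tool", "body": {
  "series": [
    [0.002,-0.025,0,0,0,0],
    [0.004,-0.04,0,0,0,0],
    [0.004,-0.044,0.02,0,0,0],
    [0.004,-0.044,0.05,0,0,0]
  ]
}}

```text
time_s: 5.77
position: [0.6467, 0.1268, 0.3159]
orientation: [0.999, -0.044, 0.002, -0.001]
ft_force: [1.0, 0.1, -0.1]
gripper_width: -0.0
grasp_force: 0.0
```

```bash
python3 to.py .643 .122 .232
python3 - <<'E'
from h import *
p,d=snapshot("side");C=cloud("side",d)
hsv=cv2.cvtColor(p,cv2.COLOR_BGR2HSV)
m=((hsv[...,0]<8)|(hsv[...,0]>172))&(hsv[...,1]>120)&(hsv[...,2]>60)
n,l,st,ce=cv2.connectedComponentsWithStats(m.astype(np.uint8))
for i in range(1,n):
    if st[i,4]>60: print(st[i],np.median(C[l==i],0),plane("side",[ce[i]],.018))
q=C.reshape(-1,3);b=(q[:,0]>.4)&(q[:,0]<.53)&(abs(q[:,1]+.03)<.06)
for z in np.arange(.04,.28,.03):
    k=b&(abs(q[:,2]-z)<.01);print(round(z,2),k.sum(),q[k].mean(0).round(4) if k.sum() else '')
cv2.imwrite("pics/c1.png",cv2.resize(p[100:300,180:400],(660,600)))
E
```

```text
t 5.77 pos [0.6467 0.1268 0.3159] force [ 1.02  0.09 -0.09] xax [ 0.996 -0.088  0.004] tool delta [-0.0036  0.0053  0.0839] w -2.646367660170431e-05 tip 0.008 None
[307 230  27  24 376] [ 0.48503593 -0.00060122  0.02140894] [[ 0.47931111 -0.00751374  0.018     ]]
0.04 78 [ 0.4797 -0.0073  0.0373]
0.07 53 [ 0.4782 -0.0056  0.0702]
0.1 60 [ 0.476  -0.0059  0.1003]
0.13 63 [ 0.4752 -0.0058  0.1308]
0.16 65 [ 0.4736 -0.0056  0.1599]
0.19 71 [ 0.4721 -0.0052  0.1904]
0.22 75 [ 0.4712 -0.0057  0.2198]
0.25 78 [ 0.4694 -0.0055  0.2498]
0.28 0
```

View pics/c1.png

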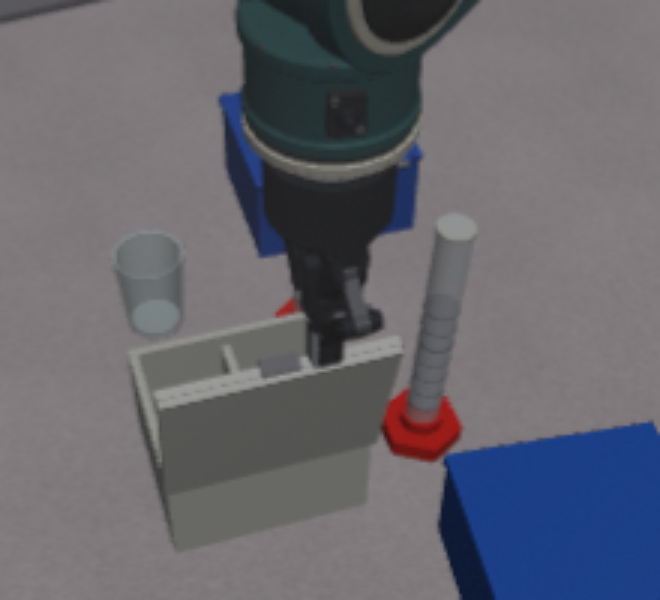

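The cylinder stands at (422,420)–(455,228) and looks nearly upright. The shut fingers (328,350) hang over the lid's free edge (latch at 280,365), so I'll measure the lid face before lowering.

Run:
```python
from h import *
from scipy.spatial.transform import Rotation as Ro
np.set_printoptions(precision=4,suppress=True)
p,d=snapshot("side");C=cloud("side",d);s=observe()
K,k1,R,t=cam("side");tip=s["position"]+Ro.from_quat(s["orientation"]).apply([0,0,.008])
print("tip px",cv2.projectPoints(np.array([tip]),cv2.Rodrigues(R)[0],t,K,np.array([k1,0,0,0.]))[0].ravel(), "cam",-R.T@t)
f=lambda x,y:(180+x/3,100+y/3)
Q=np.array([C[int(f(x,y)[1]),int(f(x,y)[0])] for x,y in[(180,420),(180,470),(270,400),(270,450),(380,375),(380,420)]]);print(Q)
# top outer edge corners -> use hinge-parallel rays
A=Q-Q.mean(0);n=np.linalg.svd(A)[2][2];print("n",n,"theta",np.arctan2(n[1]*np.sign(n[1]),n[2]*np.sign(n[1])))
q=C.reshape(-1,3);b=(abs((q-Q.mean(0))@n)<.004)&(q[:,2]>.11)&(q[:,2]<.28);Q=q[b&(q[:,0]<.76)&(q[:,0]>.52)]
print("lid face",len(Q),Q.min(0),Q.max(0));m=Q[:,2]>.245;print("upper",Q[m].min(0),Q[m].max(0),Q[m].mean(0))
k=(q[:,0]>.4)&(q[:,0]<.53)&(abs(q[:,1]+.02)<.05)&(q[:,2]>.05)
print("cyl", [q[k&(abs(q[:,2]-z)<.01)].mean(0) for z in(.07,.25)])
```

```text
tip px [287.8392 227.6246] cam [0.8715 0.595  0.9075]
[[0.7279 0.0586 0.2312]
 [0.7273 0.0395 0.1495]
 [0.6599 0.0659 0.2297]
 [0.6525 0.0442 0.1384]
 [0.5754 0.076  0.2278]
 [0.5629 0.0594 0.1488]]
n [ 0.1172  0.9658 -0.2312] theta 1.805725307692464
lid face 2211 [0.5564 0.0261 0.11  ] [0.7433 0.0857 0.2632]
upper [0.5605 0.0597 0.245 ] [0.7432 0.0857 0.2632] [0.6579 0.0715 0.2534]
cyl [array([ 0.4778, -0.0069,  0.07  ]), array([ 0.4645, -0.0041,  0.2502])]
```

The lid is at 1.81 rad with its hinge near y = 0.0275, so the tip path is clear. Before going low I'll check how the arm's underside will clear the upright cylinder, using the depth cloud.

Run:
```python
from h import *
np.set_printoptions(precision=3,suppress=True)
s=observe();print(s["position"],s["qpos"])
h=np.array(s["position"])[:2];r0=np.hypot(*h);e=h/r0
for n in("side","top"):
    p,d=snapshot(n);q=cloud(n,d).reshape(-1,3)[d.ravel()>0]
    r=q[:,:2]@e;l=q[:,:2]@[-e[1],e[0]]
    for a in np.arange(.2,.8,.05):
        k=(r>a)&(r<a+.05)&(abs(l)<.15)&(q[:,2]>.29)
        if k.sum()>5: print(n,round(a,2),"rel r",round(a-r0,2),"zmin",q[k,2].min().round(3),"zmax",q[k,2].max().round(3),"lat",l[k].min().round(3),l[k].max().round(3))
```

```text
[0.644 0.124 0.31 ] [-0.014  0.434 -0.32   1.4    0.136  1.336 -2.   ]
side 0.2 rel r -0.46 zmin 0.584 zmax 0.636 lat -0.077 0.004
side 0.35 rel r -0.31 zmin 0.662 zmax 0.679 lat 0.001 0.013
side 0.4 rel r -0.26 zmin 0.652 zmax 0.692 lat -0.002 0.022
side 0.45 rel r -0.21 zmin 0.638 zmax 0.701 lat 0.01 0.03
side 0.5 rel r -0.16 zmin 0.629 zmax 0.707 lat 0.005 0.038
side 0.55 rel r -0.11 zmin 0.591 zmax 0.708 lat -0.059 0.046
side 0.6 rel r -0.06 zmin 0.333 zmax 0.7 lat -0.058 0.065
side 0.65 rel r -0.01 zmin 0.323 zmax 0.692 lat -0.053 0.068
side 0.7 rel r 0.04 zmin 0.512 zmax 0.675 lat -0.047 0.062
top 0.2 rel r -0.46 zmin 0.749 zmax 0.799 lat -0.127 -0.01
top 0.25 rel r -0.41 zmin 0.722 zmax 0.793 lat -0.119 0.017
top 0.3 rel r -0.36 zmin 0.713 zmax 0.775 lat -0.096 0.009
top 0.35 rel r -0.31 zmin 0.7 zmax 0.764 lat -0.094 0.015
top 0.4 rel r -0.26 zmin 0.686 zmax 0.751 lat -0.091 0.019
top 0.45 rel r -0.21 zmin 0.681 zmax 0.738 lat -0.084 0.027
top 0.5 rel r -0.16 zmin 0.667 zmax 0.727 lat -0.077 0.034
top 0.55 rel r -0.11 zmin 0.662 zmax 0.714 lat -0.07 0.043
top 0.6 rel r -0.06 zmin 0.413 zmax 0.702 lat -0.067 0.062
top 0.65 rel r -0.01 zmin 0.414 zmax 0.693 lat -0.067 0.063
top 0.7 rel r 0.04 zmin 0.612 zmax 0.677 lat -0.047 0.039
```

The forearm's underside stays about 0.3 m above the TCP, so it clears the cylinder. Next I'll lower beside the lid and re-check the cylinder.

{"method": "drive_tool", "body": {
  "series": [
    [0.004,0,0.015,0,0,0],
    [0.006,0.004,0.03,0,0,0],
    [0.006,0.008,0.045,0,0,0],
    [0.006,0.012,0.06,0,0,0],
    [0.006,0.016,0.072,0,0,0],
    [0.006,0.02,0.075,0,0,0],
    [0.006,0.02,0.075,0,0,0]
  ]
}}

```text
time_s: 6.55
position: [0.6501, 0.1032, 0.2396]
orientation: [0.999, -0.046, -0.0, 0.0]
ft_force: [0.6, -0.4, 0.5]
gripper_width: -0.0001
grasp_force: 0.0
```

```bash
cat > cyl.py <<'E'
from h import *
np.set_printoptions(precision=4,suppress=True)
s=observe();print(s["time_s"],np.round(s["position"],4),np.round(s["ft_force"],2))
p,d=snapshot("side");q=cloud("side",d).reshape(-1,3)
k=(q[:,0]>.4)&(q[:,0]<.53)&(abs(q[:,1]+.02)<.05)&(q[:,2]>.05)
a,b=[q[k&(abs(q[:,2]-z)<.01)].mean(0) for z in(.07,.24)];print("cyl",a,b,"tilt xy",(b-a)[:2]/(b-a)[2])
E
python3 cyl.py;python3 cyl.py
```

```text
6.55 [0.6501 0.1032 0.2396] [ 0.57 -0.4   0.5 ]
cyl [ 0.4799 -0.0059  0.0705] [ 0.4786 -0.0055  0.2398] tilt xy [-0.0081  0.0025]
6.6 [0.6504 0.104  0.2403] [-0.36  0.28  0.61]
cyl [ 0.4819 -0.0065  0.0697] [ 0.4846 -0.0057  0.2409] tilt xy [0.0158 0.005 ]
```

The cylinder's rocking is dying out at about upright. I'll start pushing the lid slowly while it settles, keeping it above 1.5 rad for now.

{"method": "drive_tool", "body": {
  "series": [
    [0,0.006,0.003,0,0,0],
    [0,0.012,0.005,0,0,0],
    [0,0.019,0.005,0,0,0],
    [0,0.026,0.005,0,0,0],
    [0,0.033,0.005,0,0,0],
    [0,0.04,0.005,0,0,0],
    [0,0.047,0.005,0,0,0],
    [0,0.054,0.005,0,0,0]
  ]
}}

```text
time_s: 7.32
position: [0.645, 0.05, 0.2342]
orientation: [0.999, -0.045, -0.0, 0.0]
ft_force: [-0.5, 1.2, 0.4]
gripper_width: 0.0002
grasp_force: 0.7
```

```bash
python3 cyl.py;python3 cyl.py
python3 - <<'E'
from h import *
p,d=snapshot("side");cv2.imwrite("pics/d1.png",cv2.resize(p[100:300,180:400],(660,600)))
E
```

```text
7.3167 [0.645  0.05   0.2342] [-0.52  1.25  0.4 ]
cyl [ 0.4809 -0.0051  0.0706] [ 0.4807 -0.0061  0.2398] tilt xy [-0.0011 -0.0058]
7.3667 [0.645  0.0483 0.2342] [-0.26 -0.95  0.38]
cyl [ 0.4806 -0.0056  0.0699] [ 0.4809 -0.006   0.2398] tilt xy [ 0.0015 -0.0025]
```

View pics/d1.png

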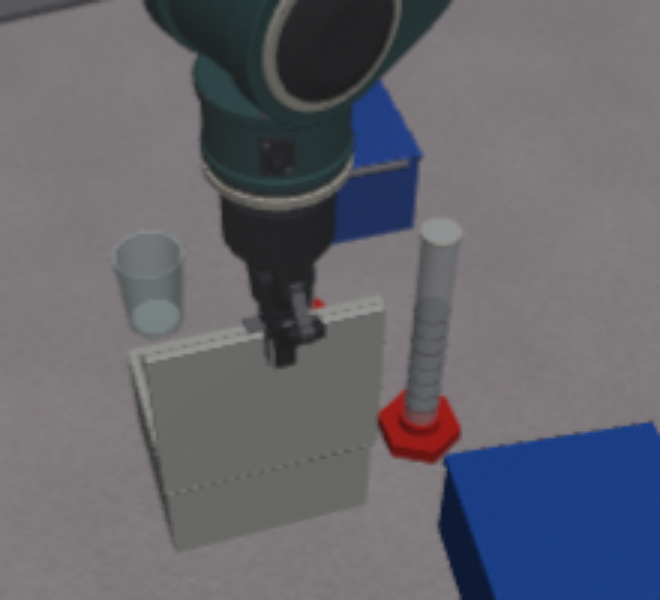

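The cylinder is at rest and upright (420,420)–(440,232), with tilt below 0.005. The lid is about vertical, with the fingers at (285,345) against its outer face. Now I'll sweep it over and down.

{"method": "drive_tool", "body": {
  "series": [
    [0,0.011,0,0,0,0],
    [0,0.022,0,0,0,0],
    [0,0.034,0,0,0,0],
    [0,0.045,0.003,0,0,0],
    [0,0.056,0.006,0,0,0],
    [0,0.066,0.01,0,0,0],
    [0,0.076,0.016,0,0,0],
    [0,0.085,0.022,0,0,0]
  ]
}}

```text
time_s: 8.13
position: [0.6373, -0.0352, 0.2115]
orientation: [0.999, -0.045, 0.0, 0.0]
ft_force: [0.5, 0.7, 1.5]
gripper_width: -0.0002
grasp_force: 0.6
```

{"method": "drive_tool", "body": {
  "series": [
    [0,0.009,0.007,0,0,0],
    [0,0.017,0.015,0,0,0],
    [0,0.025,0.023,0,0,0],
    [0,0.032,0.032,0,0,0],
    [0,0.037,0.042,0,0,0],
    [0,0.042,0.052,0,0,0],
    [0,0.046,0.063,0,0,0],
    [0,0.049,0.074,0,0,0]
  ]
}}

```text
time_s: 8.8
position: [0.6328, -0.0831, 0.1369]
orientation: [0.999, -0.045, -0.0, -0.0]
ft_force: [-0.3, -0.4, 1.4]
gripper_width: 0.0001
grasp_force: 0.5
```

```bash
python3 cyl.py
python3 - <<'E'
from h import *
np.set_printoptions(precision=4,suppress=True)
p,d=snapshot("side");q=cloud("side",d).reshape(-1,3);o=np.array([.645,.0275]);X=np.array([.09,.996]);Y=np.array([-.996,.09])
u=(q[:,:2]-o)@X;v=(q[:,:2]-o)@Y
for a in(-.13,-.1,-.07,-.04):
    for w in(-.06,.06):
        k=(abs(u-a)<.01)&(abs(v-w)<.012)&(q[:,2]<.2);print(a,w,k.sum(),np.median(q[k,2]).round(4))
E
```

```text
8.8 [ 0.6328 -0.0831  0.1369] [-0.28 -0.37  1.39]
cyl [ 0.4802 -0.006   0.0697] [ 0.4811 -0.0061  0.2404] tilt xy [ 0.0054 -0.0005]
-0.13 -0.06 63 0.1518
-0.13 0.06 62 0.1523
-0.1 -0.06 66 0.1407
-0.1 0.06 64 0.1427
-0.07 -0.06 73 0.1316
-0.07 0.06 60 0.133
-0.04 -0.06 74 0.1229
-0.04 0.06 71 0.1234
```

The cylinder is undisturbed and the lid is at about 0.3 rad. The tip contacts about 15 mm higher than I expected, so I'll press on down in small steps and watch the force.

{"method": "drive_tool", "body": {
  "series": [
    [0,0.002,0.006,0,0,0],
    [0,0.003,0.012,0,0,0],
    [0,0.004,0.018,0,0,0],
    [0,0.005,0.023,0,0,0],
    [0,0.005,0.027,0,0,0],
    [0,0.005,0.03,0,0,0],
    [0,0.005,0.033,0,0,0]
  ]
}}

```text
time_s: 9.48
position: [0.6325, -0.0875, 0.1049]
orientation: [0.999, -0.045, -0.0, -0.0]
ft_force: [-0.1, -0.4, 0.7]
gripper_width: 0.0003
grasp_force: 0.4
```

```bash
cat > lid.py <<'E'
from h import *
s=observe();print(s["time_s"],np.round(s["position"],4),np.round(s["ft_force"],2))
p,d=snapshot("side");q=cloud("side",d).reshape(-1,3);o=np.array([.645,.0275]);X=np.array([.09,.996]);Y=np.array([-.996,.09])
u=(q[:,:2]-o)@X;v=(q[:,:2]-o)@Y
k=(u<-.015)&(u>-.14)&(abs(v)>.035)&(abs(v)<.075)&(q[:,2]<.2)
c=np.polyfit(u[k],q[k,2],1);print("slope",c,"z at -.13",np.median(q[k&(u<-.12),2]))
E
python3 lid.py
```

```text
9.4833 [ 0.6325 -0.0875  0.1049] [-0.1  -0.39  0.69]
slope [-0.07323076  0.10949314] z at -.13 0.11887758050354613
```

{"method": "drive_tool", "body": {
  "series": [
    [0,0,0.002,0,0,0],
    [0,0,0.004,0,0,0],
    [0,0,0.006,0,0,0],
    [0,0,0.0075,0,0,0],
    [0,0,0.009,0,0,0],
    [0,0,0.01,0,0,0],
    [0,0,0.01,0,0,0]
  ]
}}

```text
time_s: 10.12
position: [0.6326, -0.0876, 0.0959]
orientation: [0.999, -0.045, 0.0, 0.0]
ft_force: [-5.1, 0.2, 10.2]
gripper_width: -0.0
grasp_force: 5.5
```

```bash
python3 lid.py
```

```text
10.1167 [ 0.6326 -0.0876  0.0959] [-5.08  0.23 10.19]
slope [0.0008103  0.10950663] z at -.13 0.10942117942838214
```

The lid is shut (slope 0, with a 10 N reaction). I'll hold briefly, then lift straight off.

{"method": "drive_tool", "body": {
  "series": [
    [0,0,0.001,0,0,0],
    [0,0,0.001,0,0,0],
    [0,0,0.001,0,0,0],
    [0,0,-0.01,0,0,0],
    [0,0,-0.03,0,0,0],
    [0,0,-0.06,0,0,0],
    [0,0,-0.1,0,0,0],
    [0,0,-0.14,0,0,0]
  ]
}}

```text
time_s: 10.83
position: [0.6319, -0.0874, 0.2365]
orientation: [0.999, -0.045, -0.001, -0.0]
ft_force: [0.8, 0.1, 1.1]
gripper_width: 0.0001
grasp_force: 0.0
```

{"method": "drive_tool", "body": {
  "series": [
    [0,0,-0.035,0,0,0],
    [0,0,-0.065,0,0,0],
    [0,0,-0.08,0,0,0],
    [0,0,-0.08,0,0,0],
    [0,0,-0.08,0,0,0],
    [0,0,-0.08,0,0,0]
  ]
}}

```text
time_s: 11.33
position: [0.6322, -0.0875, 0.3142]
orientation: [0.999, -0.045, -0.001, -0.0]
ft_force: [-0.2, -0.4, -0.4]
gripper_width: 0.0003
grasp_force: 0.0
```

```bash
python3 lid.py; python3 cyl.py
python3 - <<'E'
from h import *
p,d=snapshot("side");cv2.imwrite("pics/e1.png",cv2.resize(p[100:370,180:400],(489,600)))
E
```

```text
11.3333 [ 0.6322 -0.0875  0.3142] [-0.2  -0.39 -0.38]
slope [0.00125154 0.10964292] z at -.13 0.10970841707826762
11.3833 [ 0.6321 -0.0876  0.3139] [ 0.38 -0.59 -0.29]
cyl [ 0.4811 -0.0056  0.0696] [ 0.4809 -0.0061  0.2397] tilt xy [-0.0011 -0.0034]
```

View pics/e1.png

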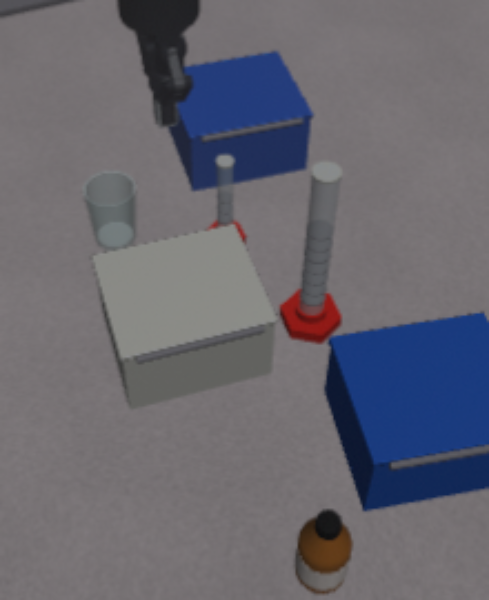

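The lid is shut flat (185,290) and the cylinder is upright beside the box (312,315)–(325,170). The small cylinder, beaker and bottle are in place, and the gripper (165,110) is clear of everything.

```bash
python3 -c "
from station import *
print(finish_job())"
```

```text
the job is handed in; nothing more can be done
None
```

The job is handed in: in the last images the tall cylinder stands upright at rest beside the box, the lid is fully shut, the other glassware looks undisturbed, and the gripper is clear; no verdict was returned.

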